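# Move the raking lamp one hole nearer the photograph

### The arm

A 6-joint arm with a two-finger parallel gripper is mounted at the origin on the work surface. World frame = base frame: x ahead of the robot, y to its left, z up, the work surface at z = 0. Lengths are in mm, angles in rad, forces in N, time in s.
With the tool pointing down it reaches from about 275 to 975 mm from the base axis. Payload 8.4 kg.
Tool frame: the origin (TCP) lies midway between the tips of the shut fingers; the grasp point (between the pads) lies 19 mm behind it; z points along the fingers, y is the line along which they close (so a half turn about z gives the same grasp; the last joint's range is limited). The gripper opens to 92 mm and grips with 3 to 60 N. Pads are 20 mm wide; open, the fingers measure 128 mm over their backs; the gripper's body (75 mm by 189 mm) begins 69 mm behind the grasp point.
Start: joints at [1.319, 0.353, 1.633, -0, 1.155, -0.002], TCP at [154.505, 605.604, 214.583] pointing down, gripper open.
Joint ranges: [-2.63, 2.63], [-0.92, 2.1], [0.06, 2.66], [-1.3, 4.44], [0, 2.69], [-3.02, 3.02]. Speed limits (rad/s): [2.22, 2.22, 2.79, 3.14, 3.14, 3.14].

### API

Orientations are given as a rotation vector (axis times angle).
In Python, from cell import manip, optics, ticket gives the robot as it stands.
- The arm moves only by the tool apply_moves, never from a script. Its argument "plan" is a list of rows, each a list of 3 entries, a list of its own where there are three numbers: the closure, from -1 (fully open) to 1 (shut), then the shift along the tool's x, y, z in m, then the turn, a rotation vector about the tool's x, y, z in degrees. A call has 1 to 8 rows; each row is the pose to reach, as a shift and turn from the pose commanded when the call began, along the tool's axes at that moment; what a row does not reach only later rows make up. A row lasts 1/12 s, in which the tool goes at most 41.7 mm and 7.16 degrees, less where a joint would pass 70% of its speed; a pose out of reach is approached as far as the arm can. A call with a gripper value outside its range is refused whole. The fingers move at their own pace and stop on an object; "squeeze" is the grip in N (left out, the last holds). Time passes only in rows, so rows that repeat a pose let the fingers close. It gives the time, the measured TCP pose, the force, the opening and the grip force at its end, in the units of the state.
- manip.observe(): the state, without advancing time (a new reading comes with each control period).
- optics.get_image(name): name is "side" or "top"; returns the picture (384x512x3 uint8, blue, green, red); there is no depth.
- optics.camera_model(name): a dict with "K" (3x3 intrinsics, pixels), "dist_coeffs" ([k1, k2, p1, p2, k3] as OpenCV has them; the pictures are not rectified), "cam_to_world" (4x4, takes a point from camera to world coordinates). Camera axes: x right, y up, looking along -z (the intrinsics and any distortion apply to the point x, -y, -z); pixel columns grow to the right and rows downward; lengths in mm; the calibration is good to about 2 mm. A picture is of the moment at which its call begins. camera_model takes no time and is no camera call.
- ticket.hand_in(): hands the job in; it is judged then, once.
The state is a dict: "clock": time; "joints": joint angles; "qd": joint speeds; "joint_efforts": joint torques, N m; "eef_pos": TCP position; "tool_rot": TCP orientation; "wrist_force": force on the tool from outside, world axes, zero at the start; "moment": the same for the moment, N m; "grip_width": finger opening in mm; "grasp_force": force on a finger pad.
Only numpy, scipy, OpenCV 4.12 (cv2) and the standard library are available. Lean on these libraries where they do the work, as an engineer would, in place of code of your own. Each camera call takes 0.05 s, during which the arm holds its last target. There are 200 camera calls.

### The job

Draw the keeper tab on the lamp carriage back to its end stop and leave it there; then pull the plunger knob up, slide the carriage along the bar to the very next hole on the side where the mounted photograph lies in its cradle (not the side of the brush jar), and let the pin go fully home in that hole. Finish with the gripper still holding the knob firmly, pin home; do not let go. Leave everything else on the table undisturbed.

Things in the scene. Friction and masses are not known exactly. Their poses are not given: they have to be found in the camera images.
- rig: Fixed rig: aluminium bar 300 mm long (its y), 40 mm wide, top face 70 mm above the table, on two steel feet. Origin on the table under the bar's middle; x across the bar (keeper tab on the -x side, lamp on the +x side), z up. Square 13 mm holes through its 10 mm top on the centre line at y = -90, -45, 0, 45, 90 mm. A carriage rides on it. Yaw within 0.35 rad.
- carriage (a joint): Slide of the carriage along the rig's y, in m (the knob's rig y). 0 at the start, pin in the middle hole; +0.045 and -0.045 are the next holes; stops at +-0.1. With the pin out: 2 N of friction, stays where left. The pin has 1.5 mm of play in a hole. Its steel deck is 70 mm long (rig y), 148 mm across, top face 81 mm above the table, and carries knob, keeper and lamp.
- plunger (a joint): Lift of the spring plunger, in m: 0 = pin home (tip 15 mm below the bar's top); clear of the bar from 0.015; stop 0.022. A spring draws it down, 4 N when home, 9 N at 0.02. Pin 10 mm in diameter with a hemispherical end: finds a hole from 4 mm off, rests at 0.015 between holes. It lifts only about 2 mm until the keeper is drawn back 0.030 or more.
- knob: Black ribbed upright round grip, 26 mm in diameter, 34 mm tall, on top of the plunger, fixed to the pin. Origin at its centre, 121 mm above the table when the pin is home (underside 104 mm, thin stem below; top of the keeper's fork 96.5 mm). Its axes are the rig's.
- keeper (a joint): Transport-lock slide on the carriage, in m: a flat steel fork over the plunger's collar. Starts between 0 and 0.008; slides in the rig's -x direction, away from the knob, to its end stop at 0.036 (open). About 2 N of friction; stays where it is left.
- tab (a point): Centre of the keeper's upright black tab: 12 mm thick (rig x), 26 mm wide (rig y), top 137.5 mm above the table; this point 117.5 mm above it. The keeper's steel plate below is 32 mm wide, its top at 96.5 mm. The tab is 62 mm to rig -x of the knob's axis with the keeper at 0, 98 mm at the end stop.
- lamp (a point): Top of the small white domed lamp on the carriage, 60 mm across, 125 mm above the table, 110 mm to rig +x of the knob.
- cradle: Loose slanted display cradle holding a mounted old photograph (dark card, sepia print), 120 x 130 mm, about 80 mm high, beyond one end of the bar, about 240 mm from the rig's origin, at its +y or its -y end. Origin at the centre of its underside.
- brush_jar: White jar of brushes, 68 mm in diameter, 85 mm high, with brushes to 185 mm, beyond the other end of the bar. Origin at the centre of its underside.
- eraser: Small white block eraser 22 x 55 x 14 mm beside the bar on the robot's side. Bystander. Origin at the centre of its underside.
- blower: Black rubber blower bulb, 62 mm in diameter, 95 mm high, standing behind the bar. Bystander. Origin at the centre of its underside.
- phone: Black telephone lying flat, 72 x 148 x 9 mm, behind the bar. Bystander. Origin at the centre of its underside.
- dust_brush: Dusting brush lying beside the bar on the robot's side. Bystander. Origin at the underside.
There are look-alikes about, which are no part of the job. Of the things that look like the cradle, take the one that is farthest from the robot's base at the start.

How it is judged:
By the outcome, as a careful person would: the job done as asked, in the order asked, and still so for the second after the job is handed in, while the arm keeps its last pose, push and grip.
It also fails if it takes over 42 s, if anything falls off the work surface, if the arm or the gripper's body presses on something with over 40 N, if the wrist force passes 120 N, or if a joint passes its speed limit or range.

## Working session

There is one attempt and no reset: what is moved stays moved. The work goes in short steps, Python scripts to look and compute and a tool call to move; the robot and the scene stay as the last step left them, time stands still between calls to the robot, and variables do not carry over. Pictures are saved under pics/ and viewed, at most 10 in all, crops included, and the job is handed in when it is done.

Besides the shell and the picture viewer there is one more tool, called after ">>>" as name(argument=value, ...) on one line, values as JSON. apply_moves: Moves the arm, as the interface text tells. Its arguments: {"type":"object","properties":{"plan":{"type":"array"},"squeeze":{"type":"number"}},"required":["plan"]}

```bash
mkdir -p pics
cat > h.py <<'E'
import numpy as np, cv2
from cell import manip, optics, ticket
def snap(n,f):
    im=np.ascontiguousarray(optics.get_image(n)); cv2.imwrite('pics/'+f,im); return im
def ray(n,u,v):
    m=optics.camera_model(n);K=np.array(m['K'],float);D=np.array(m['dist_coeffs'],float);T=np.array(m['cam_to_world'])
    p=cv2.undistortPoints(np.array([[[u,v]]],float),K,D)[0,0]
    d=T[:3,:3]@np.array([p[0],-p[1],-1]); return T[:3,3],d
def atz(n,u,v,z):
    c,d=ray(n,u,v); return c+d*(z-c[2])/d[2]
def proj(n,P):
    m=optics.camera_model(n);K=np.array(m['K'],float);D=np.array(m['dist_coeffs'],float);T=np.array(m['cam_to_world'])
    q=(np.atleast_2d(P)-T[:3,3])@T[:3,:3]; q=q*[1,-1,-1]
    return cv2.projectPoints(q,np.zeros(3),np.zeros(3),K,D)[0][:,0]
E
python3 - <<'E'
from h import *
a=snap('top','t0.png');b=snap('side','s0.png')
cv2.imwrite('pics/t0b.png',cv2.resize(a,(800,600),interpolation=cv2.INTER_CUBIC));cv2.imwrite('pics/s0b.png',cv2.resize(b,(800,600),interpolation=cv2.INTER_CUBIC))
print(manip.observe())
for n in('top','side'):print(optics.camera_model(n))
E
```

```text
{'clock': 0.1, 'joints': array([ 1.31858053e+00,  3.53585382e-01,  1.63404841e+00, -3.22129124e-05,
        1.15518837e+00, -2.41600758e-03]), 'qd': array([-4.63127841e-04, -8.88810076e-04, -1.00709017e-03, -8.92687478e-04,
        3.01653861e-06,  1.66464927e-03]), 'joint_efforts': array([ 2.17236407e-04, -5.94906306e+01, -3.34926760e+01,  6.97817118e-02,
        1.83510943e-02, -5.71297915e-05]), 'eef_pos': array([154.41696847, 605.17230502, 213.93956434]), 'tool_rot': array([-3.91329012e-01, -3.11699616e+00,  1.92147443e-03]), 'wrist_force': array([-0.20102507, -0.00438701,  0.83375471]), 'moment': array([0.01138076, 0.05512785, 0.03125839]), 'grasp_force': 0.0, 'grip_width': 91.89062621283163}
{'K': array([[385.28283041,   0.        , 256.87881794],
       [  0.        , 385.28283041, 196.51547601],
       [  0.        ,   0.        ,   1.        ]]), 'dist_coeffs': array([-0.09817828,  0.        ,  0.        ,  0.        ,  0.        ]), 'cam_to_world': array([[ 1.18868301e-02,  9.86277414e-01, -1.64668045e-01,
         3.46402776e+02],
       [-9.99927069e-01,  1.20762312e-02,  1.49093119e-04,
        -6.83854687e+01],
       [ 2.13561656e-03,  1.64654263e-01,  9.86349032e-01,
         1.18764437e+03],
       [ 0.00000000e+00,  0.00000000e+00,  0.00000000e+00,
         1.00000000e+00]])}
{'K': array([[367.99939027,   0.        , 253.86827933],
       [  0.        , 367.99939027, 194.70849364],
       [  0.        ,   0.        ,   1.        ]]), 'dist_coeffs': array([0.00083837, 0.        , 0.        , 0.        , 0.        ]), 'cam_to_world': array([[ 9.36975203e-01,  2.50866046e-01, -2.43194772e-01,
         2.47580794e+02],
       [-3.49270798e-01,  6.53885031e-01, -6.71151455e-01,
        -8.09831585e+02],
       [-9.34769064e-03,  7.13793103e-01,  7.00294243e-01,
         9.09786459e+02],
       [ 0.00000000e+00,  0.00000000e+00,  0.00000000e+00,
         1.00000000e+00]])}
```

View pics/t0b.png

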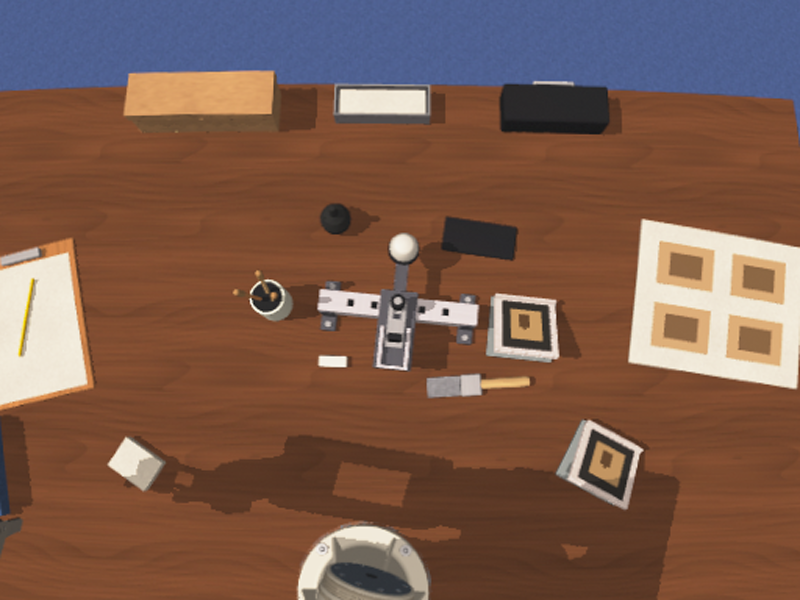

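View pics/s0b.png

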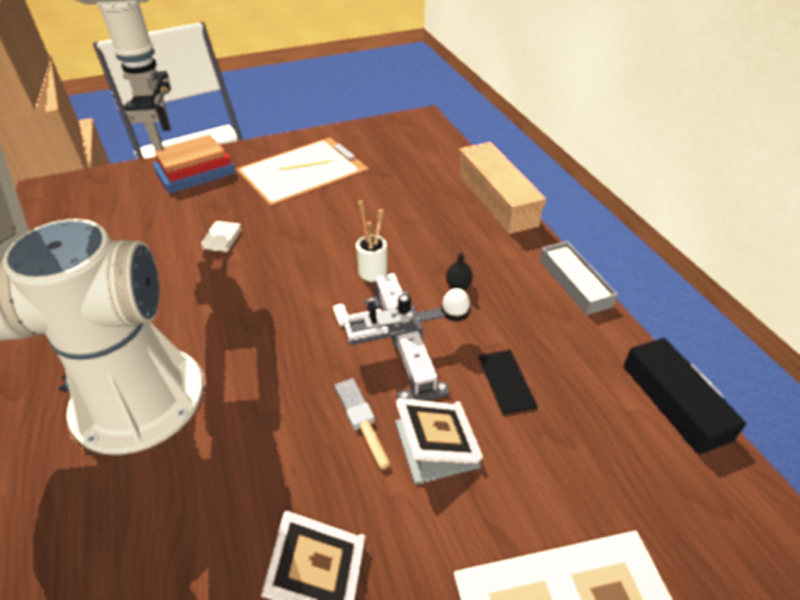

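The top view shows the bar running left to right, with the knob near (398,300), the lamp at (403,246) and the tab at (395,338). The cradle by the bar's right end is at (525,327) and the brush jar is at the left. The look-alike cradle at (603,463) is nearer the base.

Run:
```python
from h import *
s=.64
for nm,n,u,v,z in [('knob','top',398,299,138),('lamp','top',403,243,125),('tab','top',395,337,137.5),('cr1','top',525,327,50),('cr2','top',603,463,50),('h+90','top',348,302,70),('h-45','top',421,309,70),('h-90','top',445,312,70),
  ('knobS','side',404,297,138),('tabS','side',373,303,137.5),('lampS','side',456,291,125)]:
    p=atz(n,u*s,v*s,z); print(nm,p.round(1),np.hypot(*p[:2]).round())
def crop(n,x,y,w,h,k,o):
    im=cv2.imread(f'pics/{n}0.png')[y:y+h,x:x+w]; return cv2.resize(im,None,fx=k,fy=k,interpolation=cv2.INTER_CUBIC)
a=crop('t',200,145,112,100,4,0);b=crop('s',205,165,100,100,4,0)[:400]
cv2.imwrite('pics/c0.png',cv2.hconcat([cv2.resize(a,(448,400)),cv2.resize(b,(350,350)).copy() if 0 else b[:, :352]]))
```

```text
knob [536.  -62.4 138. ] 540.0
lamp [642.3 -70.1 125. ] 646.0
tab [468.3 -58.  137.5] 472.0
cr1 [ 500.5 -305.7   50. ] 586.0
cr2 [ 245.2 -449.2   50. ] 512.0
h+90 [541.4  32.2  70. ] 542.0
h-45 [ 529.7 -105.5   70. ] 540.0
h-90 [ 524.6 -150.7   70. ] 546.0
knobS [535.9 -56.5 138. ] 539.0
tabS [474.5 -50.2 137.5] 477.0
lampS [643.7 -64.8 125. ] 647.0
```

View pics/c0.png

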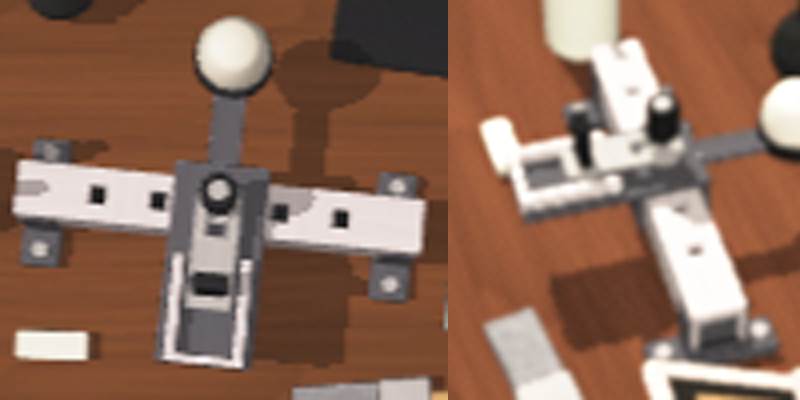

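The crop shows four hole centres at crop pixels (97,195), (158,200), (281,212) and (341,219). The knob cap is at about (219,188), the tab top at about (211,283), and guide rails run beside the tab.

Run:
```python
from h import *
from scipy.optimize import least_squares
c=lambda u,v:(200+(u+.5)/4-.5,145+(v+.5)/4-.5)
obs=[('top',c(97,195),(0,90,70)),('top',c(158,200),(0,45,70)),('top',c(281,212),(0,-45,70)),('top',c(341,219),(0,-90,70)),
('top',c(219,189),(0,0,138)),('top',(403*.64,243*.64),(110,0,125))]
side=[(205+(662-448)/4,165+97/4),(205+(697-448)/4,165+251/4),(205+(686-448)/4,165+207/4)]
obs+=[('side',side[0],(0,0,138)),('side',side[1],(0,-90,70))]
def W(p,P):
    c_,s_=np.cos(p[2]),np.sin(p[2]);return np.array([p[0]+c_*P[0]-s_*P[1],p[1]+s_*P[0]+c_*P[1],P[2]])
f=lambda p,o=obs:np.concatenate([proj(n,W(p,P))[0]-px for n,px,P in o])
for o in (obs,obs[:6]):
    r=least_squares(f,[535,-60,0.05],x_scale=[1,1,.01],loss='soft_l1',args=(o,));print(r.x.round(3),f(r.x,o).reshape(-1,2).round(1).tolist())
    p=r.x
# tab
for n,px in(('top',c(211,283)),('side',(205+(581-448)/4,165+112/4))):
    q=atz(n,*px,137.5);d=q[:2]-p[:2];print(n,q,np.cos(p[2])*d[0]+np.sin(p[2])*d[1],-np.sin(p[2])*d[0]+np.cos(p[2])*d[1])
```

```text
[ 5.33948e+02 -6.10630e+01 -8.30000e-02] [[0.1, -0.1], [-0.0, 0.1], [-0.3, -0.0], [-0.1, -0.3], [-0.1, 0.2], [0.0, -0.4], [0.0, 2.0], [-0.3, -0.0]]
[ 5.33692e+02 -6.12370e+01 -8.50000e-02] [[0.1, -0.0], [0.1, 0.2], [-0.2, 0.1], [-0.0, -0.2], [-0.1, 0.3], [0.2, -0.3]]
top [469.15345891 -56.82064476 137.5       ] -64.68036904640067 -1.0635612902464828
side [474.40874885 -45.94116314 137.5       ] -60.36505879404817 10.221796040018837
```

```bash
cat >> h.py <<'E'
from scipy.spatial.transform import Rotation as Ro
RIG=np.array([533.8,-61.1,0.]);YAW=-.084
RR=Ro.from_euler('z',YAW).as_matrix()
def go(rx,ry,z):
    "shift (m) and turn (deg) in tool axes to a rig-frame TCP target, tool y along rig y"
    o=manip.observe();R=Ro.from_rotvec(o['tool_rot']).as_matrix()
    T=RR@np.array([[-1,0,0],[0,1,0],[0,0,-1]]).astype(float)
    t=RIG+RR@[rx,ry,0];t[2]=z
    print('t',o['clock'],'shift',(R.T@(t-o['eef_pos'])/1000).round(4),'turn',np.degrees(Ro.from_matrix(R.T@T).as_rotvec()).round(2),'rig',(RR.T@(o['eef_pos']-RIG)).round(1),'F',o['wrist_force'].round(1),'w',round(o['grip_width'],1),'g',round(o['grasp_force'],1))
E
python3 -c "
from h import *
go(-64,0,200)"
```

```text
t 0.1 shift [-0.4692 -0.5624  0.0146] turn [-0.07 -0.   -9.5 ] rig [-433.9  632.1  213.9] F [-0.2 -0.   0.8] w 91.9 g 0.0
```

>>> apply_moves(plan=[[-1,[-0.469,-0.562,0],[0,0,-9.5]],[-1,[-0.469,-0.562,0],[0,0,-9.5]],[-1,[-0.469,-0.562,0],[0,0,-9.5]],[-1,[-0.469,-0.562,0],[0,0,-9.5]],[-1,[-0.469,-0.562,0],[0,0,-9.5]],[-1,[-0.469,-0.562,0],[0,0,-9.5]],[-1,[-0.469,-0.562,0],[0,0,-9.5]],[-1,[-0.469,-0.562,0],[0,0,-9.5]]])

```text
clock: 0.77
eef_pos: [298.3, 302.9, 214.4]
tool_rot: [-0.131, -3.139, 0.0]
wrist_force: [1.1, 0.2, 0.2]
grip_width: 91.8
grasp_force: 0.0
```

```bash
python3 -c "
from h import *
go(-64,0,200)"
```

```text
t 0.7667 shift [-0.201  -0.343   0.0145] turn [-0.01 -0.    0.03] rig [-265.2  342.9  214.4] F [1.1 0.2 0.2] w 91.8 g 0.0
```

>>> apply_moves(plan=[[-1,[-0.2,-0.34,0],[0,0,0]],[-1,[-0.2,-0.34,0],[0,0,0]],[-1,[-0.2,-0.34,0],[0,0,0]],[-1,[-0.2,-0.34,0],[0,0,0]],[-1,[-0.2,-0.34,0],[0,0,0]],[-1,[-0.2,-0.34,0],[0,0,0]],[-1,[-0.2,-0.34,0],[0,0,0]],[-1,[-0.2,-0.34,0],[0,0,0]]])

```text
clock: 1.43
eef_pos: [442.8, 2.2, 214.6]
tool_rot: [0.132, 3.139, 0.0]
wrist_force: [0.8, 0.6, -0.1]
grip_width: 92.4
grasp_force: 0.0
```

```bash
python3 -c "
from h import *
go(-64,0,200)"
```

```text
t 1.4333 shift [-0.032  -0.0554  0.0146] turn [ 0.01  0.01 -0.01] rig [-96.   55.4 214.6] F [ 0.8  0.6 -0.1] w 92.4 g 0.0
```

>>> apply_moves(plan=[[0,[-0.032,-0.054,0],[0,0,0]],[0,[-0.032,-0.054,0],[0,0,0]],[0,[-0.032,-0.054,0.02],[0,0,0]],[0,[-0.032,-0.054,0.02],[0,0,0]],[0,[-0.032,-0.054,0.02],[0,0,0]]])

```text
clock: 1.85
eef_pos: [468.6, -52.1, 193.7]
tool_rot: [-0.133, -3.136, -0.001]
wrist_force: [0.4, 1.1, -0.4]
grip_width: 60.5
grasp_force: 0.0
```

```bash
python3 -c "
from h import *
go(-64,0,109)
a=snap('top','t1.png');b=snap('side','s1.png')
cv2.imwrite('pics/c1.png',cv2.hconcat([cv2.resize(a[145:245,200:300],(400,400),interpolation=2),cv2.resize(b[140:240,205:305],(400,400),interpolation=2)]))
print(proj('side',np.array([RIG+RR@[-64,0,0]+[0,0,137.5],RIG+[0,0,138]])))"
```

```text
t 1.85 shift [-0.002  -0.0035  0.0847] turn [ 0.01 -0.18 -0.04] rig [-65.7   3.5 193.7] F [ 0.4  1.1 -0.4] w 60.5 g 0.0
[[237.91180725 195.49505311]
 [258.46072476 191.23845183]]
```

View pics/c1.png

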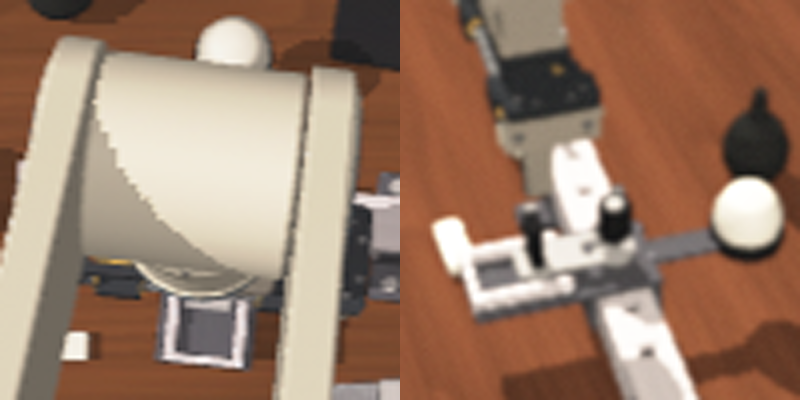

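The side crop shows the gripper above the tab. The tab top is at about (530,212) and the knob top at (615,200), both matching the model within about 2 px, and the rails sit well below the tab top.

>>> apply_moves(plan=[[0,[-0.001,-0.003,0.035],[0,0,0]],[0,[-0.001,-0.003,0.06],[0,0,0]],[0,[-0.001,-0.003,0.07],[0,0,0]],[0,[-0.001,-0.003,0.079],[0,0,0]],[0,[-0.001,-0.003,0.084],[0,0,0]],[0,[-0.001,-0.003,0.084],[0,0,0]],[0,[-0.001,-0.003,0.084],[0,0,0]]])

```text
clock: 2.53
eef_pos: [471.2, -55.1, 111.4]
tool_rot: [0.131, 3.138, -0.0]
wrist_force: [0.9, -0.6, -0.2]
grip_width: 45.9
grasp_force: 0.0
```

```bash
python3 -c "
from h import *
go(-64,0,109)"
```

```text
t 2.5333 shift [ 0.0011 -0.0007  0.0024] turn [-0.    0.06  0.02] rig [-62.9   0.7 111.4] F [ 0.9 -0.6 -0.2] w 45.9 g 0.0
```

Close on the tab.

>>> apply_moves(plan=[[0.8,[0.001,-0.001,0.001],[0,0,0]],[0.8,[0.001,-0.001,0.001],[0,0,0]],[0.8,[0.001,-0.001,0.001],[0,0,0]],[0.8,[0.001,-0.001,0.001],[0,0,0]],[0.8,[0.001,-0.001,0.001],[0,0,0]],[0.8,[0.001,-0.001,0.001],[0,0,0]]], squeeze=20)

```text
clock: 3.03
eef_pos: [469.9, -55.5, 110.2]
tool_rot: [0.133, 3.138, 0.002]
wrist_force: [-0.2, 4.8, 3.8]
grip_width: 25.9
grasp_force: 20.0
```

```bash
python3 -c "
from h import *
go(-98,0,109)"
```

```text
t 3.0333 shift [ 0.0339 -0.0002  0.0012] turn [ 0.07  0.05 -0.04] rig [-64.1   0.2 110.2] F [-0.2  4.8  3.8] w 25.9 g 20.0
```

Gripped at 26 mm, as it should be. Now I draw the tab back.

>>> apply_moves(plan=[[0.8,[0.008,0,0],[0,0,0]],[0.8,[0.016,0,0],[0,0,0]],[0.8,[0.022,0,0],[0,0,0]],[0.8,[0.027,0,0],[0,0,0]],[0.8,[0.03,0,0],[0,0,0]],[0.8,[0.032,0,0],[0,0,0]],[0.8,[0.034,0,0],[0,0,0]],[0.8,[0.034,0,0],[0,0,0]]])

```text
clock: 3.7
eef_pos: [436.3, -52.6, 110.2]
tool_rot: [0.133, 3.137, 0.002]
wrist_force: [0.5, 5.5, 2.5]
grip_width: 25.8
grasp_force: 20.0
```

```bash
python3 -c "
from h import *
go(-98,0,109)"
```

```text
t 3.7 shift [ 0.0001 -0.0003  0.0012] turn [ 0.08  0.1  -0.04] rig [-97.9   0.3 110.2] F [0.5 5.5 2.5] w 25.8 g 20.0
```

>>> apply_moves(plan=[[0.8,[0.001,0,0],[0,0,0]],[0.8,[0.002,0,0],[0,0,0]],[0.8,[0.003,0,0],[0,0,0]],[0.8,[0.003,0,0],[0,0,0]],[0.8,[0.003,0,0],[0,0,0]]])

```text
clock: 4.12
eef_pos: [435.3, -52.5, 110.2]
tool_rot: [0.133, 3.133, 0.002]
wrist_force: [7.9, 5.5, -6.6]
grip_width: 26.0
grasp_force: 20.0
```

```bash
python3 -c "
from h import *
go(-98,0,109)"
```

```text
t 4.1167 shift [-0.0009 -0.0003  0.0012] turn [ 0.08  0.3  -0.05] rig [-98.9   0.3 110.2] F [ 7.9  5.5 -6.6] w 26.0 g 20.0
```

The end stop is felt: 1 of 3 mm travelled, and about 8 N. Open, rise, and move over the knob.

>>> apply_moves(plan=[[0,[0,0,0],[0,0,0]],[0,[0,0,0],[0,0,0]],[0,[0,0,0],[0,0,0]],[0,[0,0,-0.02],[0,0,0]],[0,[0,0,-0.045],[0,0,0]],[0,[-0.02,0,-0.05],[0,0,0]],[0,[-0.05,0,-0.05],[0,0,0]],[0,[-0.08,0,-0.05],[0,0,0]]])

```text
clock: 4.78
eef_pos: [513.2, -60.0, 160.6]
tool_rot: [0.132, 3.137, -0.0]
wrist_force: [-0.6, 0.6, 1.0]
grip_width: 46.2
grasp_force: 0.0
```

```bash
python3 -c "
from h import *
go(0,0,104)
b=snap('side','s2.png')
print(proj('side',np.array([RIG+RR@[-98,0,0]+[0,0,137.5],RIG+[0,0,138]])))
cv2.imwrite('pics/c2.png',cv2.resize(b[140:240,205:305],(400,400),interpolation=2))"
```

```text
t 4.7833 shift [-0.0205  0.0007  0.0567] turn [-0.01  0.08 -0.01] rig [-20.6  -0.6 160.6] F [-0.6  0.6  1. ] w 46.2 g 0.0
[[226.8132582  197.7297166 ]
 [258.46072476 191.23845183]]
```

View pics/c2.png

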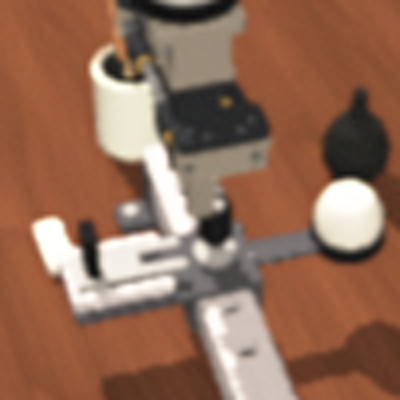

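The tab now stands at its open position: crop (88,228) is pixel (227,197), where the model puts it. Descend on the knob.

>>> apply_moves(plan=[[0,[-0.018,0.001,0],[0,0,0]],[0,[-0.018,0.001,0],[0,0,0]],[0,[-0.018,0.001,0.025],[0,0,0]],[0,[-0.018,0.001,0.045],[0,0,0]],[0,[-0.018,0.001,0.055],[0,0,0]],[0,[-0.018,0.001,0.056],[0,0,0]],[0,[-0.018,0.001,0.056],[0,0,0]]])

```text
clock: 5.42
eef_pos: [529.5, -60.3, 103.4]
tool_rot: [-0.132, -3.137, -0.0]
wrist_force: [-0.1, -0.2, 0.1]
grip_width: 46.4
grasp_force: 0.0
```

```bash
python3 -c "
from h import *
go(0,0,104)"
```

```text
t 5.4167 shift [-0.0043 -0.0005 -0.0006] turn [-0.   -0.09 -0.  ] rig [ -4.3   0.5 103.4] F [-0.1 -0.2  0.1] w 46.4 g 0.0
```

>>> apply_moves(plan=[[0,[-0.004,-0.0005,-0.001],[0,0,0]],[0,[-0.004,-0.0005,-0.001],[0,0,0]],[0.8,[-0.004,-0.0005,-0.001],[0,0,0]],[0.8,[-0.004,-0.0005,-0.001],[0,0,0]],[0.8,[-0.004,-0.0005,-0.001],[0,0,0]],[0.8,[-0.004,-0.0005,-0.001],[0,0,0]],[0.8,[-0.004,-0.0005,-0.001],[0,0,0]],[0.8,[-0.004,-0.0005,-0.001],[0,0,0]]], squeeze=35)

```text
clock: 6.08
eef_pos: [534.5, -60.8, 105.0]
tool_rot: [0.132, 3.138, 0.001]
wrist_force: [-0.7, 3.5, 5.3]
grip_width: 25.5
grasp_force: 35.0
```

```bash
python3 -c "
from h import *
go(0,0,104)"
```

```text
t 6.0833 shift [ 0.0007 -0.0003  0.001 ] turn [ 0.02  0.03 -0.01] rig [  0.7   0.3 105. ] F [-0.7  3.5  5.3] w 25.5 g 35.0
```

Knob held (25.5 mm, 35 N), with TCP z = 105.0 at pin home. Lift 19 mm.

>>> apply_moves(plan=[[0.8,[0,0,-0.004],[0,0,0]],[0.8,[0,0,-0.008],[0,0,0]],[0.8,[0,0,-0.012],[0,0,0]],[0.8,[0,0,-0.016],[0,0,0]],[0.8,[0,0,-0.019],[0,0,0]],[0.8,[0,0,-0.019],[0,0,0]],[0.8,[0,0,-0.019],[0,0,0]]])

```text
clock: 6.67
eef_pos: [534.3, -61.2, 123.6]
tool_rot: [0.132, 3.139, -0.0]
wrist_force: [4.2, 1.3, -8.7]
grip_width: 25.4
grasp_force: 35.0
```

```bash
python3 -c "
from h import *
go(0,-45,124)
b=snap('side','s3.png');cv2.imwrite('pics/c3.png',cv2.resize(b[140:240,205:305],(400,400),interpolation=2))"
```

```text
t 6.6667 shift [ 0.0005 -0.045  -0.0004] turn [-0.    0.01 -0.  ] rig [  0.5  -0.  123.6] F [ 4.2  1.3 -8.7] w 25.4 g 35.0
```

View pics/c3.png

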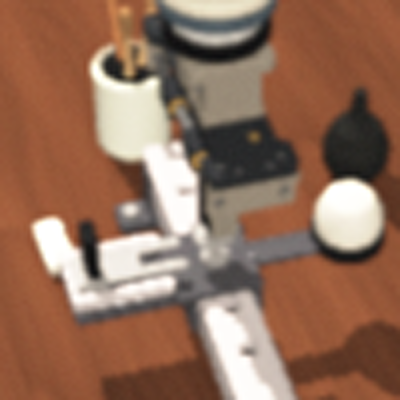

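The gripper holds the raised knob, and the downward 8.7 N matches the spring at 18.6 mm. Slide 45 mm toward the cradle (tool -y).

>>> apply_moves(plan=[[0.8,[0,-0.006,0],[0,0,0]],[0.8,[0,-0.014,0],[0,0,0]],[0.8,[0,-0.022,0],[0,0,0]],[0.8,[0,-0.03,0],[0,0,0]],[0.8,[0,-0.037,0],[0,0,0]],[0.8,[0,-0.042,0],[0,0,0]],[0.8,[0,-0.045,0],[0,0,0]],[0.8,[0,-0.045,0],[0,0,0]]])

```text
clock: 7.38
eef_pos: [530.3, -107.0, 123.5]
tool_rot: [-0.133, -3.138, 0.001]
wrist_force: [3.4, -2.1, -10.4]
grip_width: 25.2
grasp_force: 35.0
```

```bash
python3 -c "
from h import *
go(0,-45,105)"
```

```text
t 7.3833 shift [0.0004 0.001  0.0185] turn [-0.04 -0.02 -0.03] rig [  0.4 -46.  123.5] F [  3.4  -2.1 -10.4] w 25.2 g 35.0
```

>>> apply_moves(plan=[[0.8,[0,0.001,0],[0,0,0]],[0.8,[0,0.001,0.003],[0,0,0]],[0.8,[0,0.001,0.007],[0,0,0]],[0.8,[0,0.001,0.011],[0,0,0]],[0.8,[0,0.001,0.015],[0,0,0]],[0.8,[0,0.001,0.018],[0,0,0]],[0.8,[0,0.001,0.019],[0,0,0]],[0.8,[0,0.001,0.019],[0,0,0]]])

```text
clock: 8.05
eef_pos: [530.7, -104.9, 105.0]
tool_rot: [-0.132, -3.139, 0.0]
wrist_force: [-0.7, -1.3, 0.6]
grip_width: 25.2
grasp_force: 35.0
```

```bash
python3 -c "
from h import *
go(0,-45,105)"
```

```text
t 8.05 shift [ 0.0005 -0.0011 -0.    ] turn [-0.   -0.01  0.01] rig [  0.5 -43.9 105. ] F [-0.7 -1.3  0.6] w 25.2 g 35.0
```

>>> apply_moves(plan=[[0.8,[0,0,0.001],[0,0,0]],[0.8,[0,0,0.002],[0,0,0]],[0.8,[0,0,0.002],[0,0,0]],[0.8,[0,0,0.002],[0,0,0]]])

```text
clock: 8.38
eef_pos: [530.9, -104.9, 104.8]
tool_rot: [0.132, 3.138, -0.0]
wrist_force: [-7.8, 0.2, 21.9]
grip_width: 25.5
grasp_force: 35.0
```

```bash
python3 -c "
from h import *
go(0,-45,105)
a=snap('top','t4.png');b=snap('side','s4.png');cv2.imwrite('pics/c4.png',cv2.hconcat([cv2.resize(a[140:260,200:320],(400,400),interpolation=2),cv2.resize(b[140:260,205:325],(400,400),interpolation=2)]))"
```

```text
t 8.3833 shift [ 0.0008 -0.0011 -0.0002] turn [-0.    0.04  0.  ] rig [  0.8 -43.9 104.8] F [-7.8  0.2 21.9] w 25.5 g 35.0
```

View pics/c4.png

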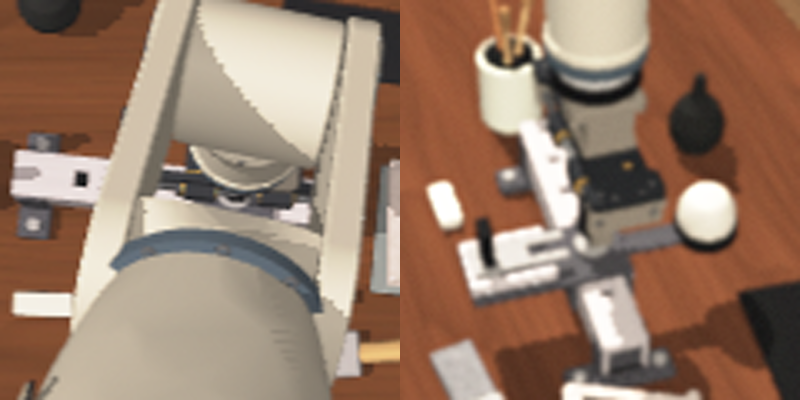

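Pushing down meets a solid stop (22 N at z = 104.8), so the pin is home one hole toward the cradle. The picture shows the tab still drawn back and everything else in place. Ease the push slightly, then hand in.

>>> apply_moves(plan=[[0.8,[0,0,-0.001],[0,0,0]],[0.8,[0,0,-0.001],[0,0,0]],[0.8,[0,0,-0.001],[0,0,0]],[0.8,[0,0,-0.001],[0,0,0]]])

```text
clock: 8.82
eef_pos: [530.8, -104.9, 104.9]
tool_rot: [0.132, 3.138, -0.0]
wrist_force: [-3.0, -0.6, 11.8]
grip_width: 25.8
grasp_force: 35.0
```

```bash
python3 -c "
from h import *
go(0,-45,105)
o=manip.observe()
if abs(o['eef_pos'][2]-105)<.5 and 2<o['wrist_force'][2]<20 and o['grasp_force']>30: print(ticket.hand_in())"
```

```text
t 8.8167 shift [ 0.0007 -0.0011 -0.0001] turn [-0.    0.03  0.  ] rig [  0.7 -43.9 104.9] F [-3.  -0.6 11.8] w 25.8 g 35.0
the job is handed in; nothing more can be done
None
```

The job is handed in at 8.8 s: the keeper is at its end stop, the carriage is one hole toward the cradle with the pin home, and the gripper still holds the knob at 35 N; no verdict was returned.

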